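Find the blind hole of a biscuit-stamp knob and hold it hole-up

ROBOT

A 6-joint arm with a two-finger parallel gripper is mounted at the origin on the work surface; the furniture and walls round the work are solid. World frame = base frame: x ahead of the robot, y to its left, z up, the work surface at z = 0. Lengths are in mm, angles in rad, forces in N, time in s.
With the tool pointing down it reaches from about 300 to 775 mm from the base axis. Payload 14.6 kg.
Tool frame: the origin (TCP) lies midway between the tips of the shut fingers; the grasp point (between the pads) lies 19 mm behind it (manip.grip_point_offset is the distance from the TCP to the grasp point, in mm); x points along the fingers, z is the direction in which the jaws open and shut, and the axes are right-handed (so a half turn about x gives the same grasp; the last joint's range is limited). The gripper opens to 94 mm and grips with 3 to 60 N. Pads are 16 mm wide; open, the fingers measure 119 mm over their backs; the gripper's body (75 mm by 177 mm) begins 78 mm behind the grasp point.
Start: joints at [-1.289, 0.3, 1.521, -0, 1.321, -0.067], TCP at [187.966, -516.873, 205.446] pointing down, gripper open.
Joint ranges: [-3.03, 3.03], [-0.79, 2.21], [0.23, 2.52], [-1.04, 4.18], [0, 3.07], [-2.55, 2.55]. Speed limits (rad/s): [2.22, 2.22, 2.57, 3.14, 3.14, 3.14].

INTERFACE

Orientations are given as [roll, pitch, yaw] about the fixed x, y, z axes, in that order (R = Rz(yaw) Ry(pitch) Rx(roll)).
In Python, from cell import manip, camera, calibration, order gives the robot as it stands.
- The arm moves only by the tool jog_arm, never from a script. Its arguments are lists of equal length, an entry for each row: "turn": the turn, a rotation vector about the tool's x, y, z in degrees, a list of three; "dp": the shift along the tool's x, y, z in cm, a list of three; "gripper": the closure, from 0 (fully open) to 1 (shut). In form: {"turn": [[ax, ay, az], ...], "dp": [[tx, ty, tz], ...], "gripper": [gripper, ...]}. A call has 1 to 8 rows; each row shifts and turns the pose as measured when the row begins, along the tool's axes as they then stand; what a row does not reach is not made up. A row lasts 1/8 s, in which the tool goes at most 62.5 mm and 10.7 degrees, less where a joint would pass 70% of its speed; a pose out of reach is approached as far as the arm can. A call is refused whole if a number of a shift passes 6.25 or a number of a turn 10.7, either way. A call with a gripper value outside its range is refused whole. The fingers move at their own pace and stop on an object; "grip_force" is the grip in N (left out, the last holds). Time passes only in rows, so rows that do not move let the fingers close. It gives the time, the measured TCP pose, the force and the opening at its end, in the units of the state.
- manip.read_state(): the state, without advancing time (a new reading comes with each control period).
- camera(name): name is "scene" or "top" or "wrist"; returns (picture, depth): 384x512x3 uint8, red, green, blue; 384x512 float32, mm along the optical axis (not along the pixel's ray), 0 where there is no reading.
- calibration(name): a dict with "K" (3x3 intrinsics, pixels), "world_from_camera" (4x4, takes a point from camera to world coordinates). Camera axes: x right, y down, z forward; pixel columns grow to the right and rows downward; lengths in mm; the calibration is good to about 2 mm. The wrist camera is an equidistant fisheye: a pixel r from the principal point sees the ray r / f radians off the axis. A picture is of the moment at which its call begins: read the wrist's pose just before it. calibration takes no time and is no camera call; for the wrist camera it gives the pose at the moment of the call.
- order.sign_off(): hands the job in, once; it reports no verdict.
The state is a dict: "clock": time; "joints": joint angles; "qd": joint speeds; "effort": joint torques, N m; "eef_pos": TCP position; "eef_rot": TCP orientation; "wrist_force": force on the tool from outside, world axes, zero at the start; "moment": the same for the moment, N m; "finger_gap": finger opening in mm.
Only numpy, scipy, OpenCV 4.12 (cv2) and the standard library are available. Lean on these libraries where they do the work, as an engineer would, in place of code of your own. Each camera call takes 0.05 s, during which the arm holds its last target.

TASK

The loose eight-sided wooden knob of the biscuit stamp has a blind hole in one end only. Pick it up and find the hole by feel: slip the knob gently onto the level sprung stem of the fitting stand until the stem reaches the bottom of the hole and gives a little; then draw it off, turn it so that the hole faces straight up, and finish while still holding it like that in the gripper, at least 15 cm above the table and touching nothing else. Leave the other things on the table undisturbed.

Things in the scene. Friction and masses are not known exactly. Their poses are not given: they have to be found in the camera images.
- stamp_knob: Loose eight-sided (octagonal) wooden knob, 40 mm across the flats, 60 mm long, 80 g (may vary by a third); at the start it lies on one of its flats. Origin at its middle (20 mm above the table when lying on a flat). Its x axis runs along its length: +x points out of the end with the hole, -x out of the plain closed end. The hole is round, 18 mm across and 28 mm deep, on the axis, lined with brass.
- hole_mouth (a point): Centre of the hole's mouth, 30 mm from the knob's origin along its +x; same axes as the knob.
- stand: Fitting stand fixed to the table: grey base plate 105 x 80 x 10 mm, reaching 40 mm ahead of the origin along its +x, 64 mm behind it, and an aluminium post 22 mm wide and 81 mm high. Origin on the table, below the post's front face; z up; the stem sticks out of the post's front face along the stand's +x, its axis level and 70 mm above the table. The post reaches 20 mm behind the face.
- stem_tip (a point): Rounded tip of the steel stem, 8 mm in diameter; it stands 42 mm out from the post's front face when not pressed; axes as the stand's (+x points out of the stem's end, away from the post).
- stem (a joint): How far the stem is pressed in against its spring, m: 0 free, 0.012 at its stop. It takes about 1.5 N to start it, 2.5 N at 3 mm and 5.5 N at the stop.
- whisk: Bystander: wire whisk with green handle, 310 mm long, lying along the far edge of the table; origin at its middle.
- piping_nozzle_1: Bystander: small steel piping nozzle, 36 mm wide, 46 mm high, standing at the far edge behind the stand; origin at its underside.
- piping_nozzle_3: Bystander: larger steel piping nozzle, 39 mm wide, 50 mm high, standing at the far edge behind the stand; origin at its underside.
- ring_cutter_1: Bystander: round steel ring cutter, 51 mm wide, 35 mm high, standing to the left of the rolling pin; origin at its underside.
There are look-alikes about, which are no part of the job. Leave any purple look-alike of the stamp_knob alone.

How it is judged (in metres and radians):
On the way:
1. the knob is on the stem: the stem's tip is at least 20 mm deep in the hole and the stem has been pressed in by more than 2 mm (x of stem_tip in the frame of stamp_knob between -0.005 and 0.01 m and y of stem_tip in the frame of stamp_knob between -0.01 and 0.01 m and z of stem_tip in the frame of stamp_knob between -0.01 and 0.01 m and value of joint stem above 0.002 m), for 0.1 s.
At the end, for the whole second after the job is handed in: The knob is held by the fingers, hole facing up to within 15 degrees, its middle more than 15 cm above the table, clear of the stand (more than 50 mm from the stem's tip) and still (under 0.03 m/s and 0.3 rad/s) (angle between stamp_knob's own x axis and vertical below 0.26 rad and height (world z) of stamp_knob above 0.15 m and contact force between stamp_knob and the fingers above 1 N and contact force between stamp_knob and stand below 0.1 N and distance between stamp_knob and stem_tip above 0.05 m and linear speed of stamp_knob below 0.03 m/s and angular speed of stamp_knob below 0.3 rad/s); the arm keeps its last pose, push and grip.
It fails at once if the knob is pressed hard against the stem or its stand (more than 25 N) (contact force between stamp_knob and stand above 25 N).
It fails at once if a bystander (whisk, nozzle or ring cutter) is moved by more than 25 mm (distance of any of whisk, piping_nozzle_1, piping_nozzle_3, ring_cutter_1 from where it was at the start of the episode above 0.025 m).
It also fails if it takes over 64 s, if anything falls off the work surface, if the arm or the gripper's body presses on something with over 40 N, if the wrist force passes 120 N, or if a joint passes its speed limit or range.

## Working session

There is one attempt and no reset: what is moved stays moved. The work goes in short steps, Python scripts to look and compute and a tool call to move; the robot and the scene stay as the last step left them, time stands still between calls to the robot, and variables do not carry over. Pictures are saved under pics/ and viewed, and the job is handed in when it is done.

Besides the shell and the picture viewer there is one more tool, called after ">>>" as a command line: name --argument value ..., lists and objects as JSON in quotes. jog_arm: Moves the arm, as the interface text tells. Its arguments: {"type":"object","properties":{"turn":{"type":"array","items":{"type":"array","items":{"type":"number"}}},"dp":{"type":"array","items":{"type":"array","items":{"type":"number"}}},"gripper":{"type":"array","items":{"type":"number"}},"grip_force":{"type":"number"}},"required":["turn","dp","gripper"]}

```bash
mkdir -p pics; ls; python3 - <<'E'
from cell import manip,camera,calibration,order
import cv2,numpy as np
print(manip.read_state())
for n in("scene","top"):
    p,d=camera(n); cv2.imwrite(f"pics/{n}0.png",p[:,:,::-1]); np.savez(f"pics/{n}0.npz",p=p,d=d,**calibration(n))
    print(n,calibration(n))
E
```

```text
pics
{'clock': 0.0, 'joints': array([-1.28865191e+00,  3.00427836e-01,  1.52158131e+00, -2.78312221e-05,
        1.32068901e+00, -6.66116931e-02]), 'qd': array([-9.56587948e-06, -7.79079612e-04,  5.68097010e-04,  1.24274251e-03,
        7.80510756e-04,  1.85207058e-03]), 'effort': array([ 8.76952035e-04, -5.31806231e+01, -3.52738667e+01,  7.08495034e-02,
        2.44282099e-02, -1.36215681e-04]), 'eef_pos': array([ 187.86273677, -516.64452712,  204.90996333]), 'eef_rot': array([3.09936103, 1.56969049, 1.87732771]), 'wrist_force': array([ 0.83370446, -0.47249432,  0.3896102 ]), 'moment': array([ 0.01662178, -0.026766  , -0.00126943]), 'finger_gap': 94.33580336449808}
scene {'K': array([[426.68773064,   0.        , 264.91497205],
       [  0.        , 426.68773064, 189.92131077],
       [  0.        ,   0.        ,   1.        ]]), 'world_from_camera': array([[-8.21255297e-01, -2.50717018e-01,  5.12523867e-01,
        -1.32427272e+02],
       [-5.70560401e-01,  3.59692399e-01, -7.38296829e-01,
         7.02746637e+02],
       [ 7.52639486e-04, -8.98756004e-01, -4.38448490e-01,
         5.17300819e+02],
       [ 0.00000000e+00,  0.00000000e+00,  0.00000000e+00,
         1.00000000e+00]])}
top {'K': array([[350.82545475,   0.        , 252.01550697],
       [  0.        , 350.82545475, 196.28549638],
       [  0.        ,   0.        ,   1.        ]]), 'world_from_camera': array([[ 2.14019025e-02, -9.97835786e-01,  6.21747801e-02,
         3.19442203e+02],
       [-9.99624862e-01, -2.24204564e-02, -1.57308149e-02,
        -3.52818676e+01],
       [ 1.70907570e-02, -6.18147866e-02, -9.97941300e-01,
         1.06450964e+03],
       [ 0.00000000e+00,  0.00000000e+00,  0.00000000e+00,
         1.00000000e+00]])}
```

View pics/scene0.png

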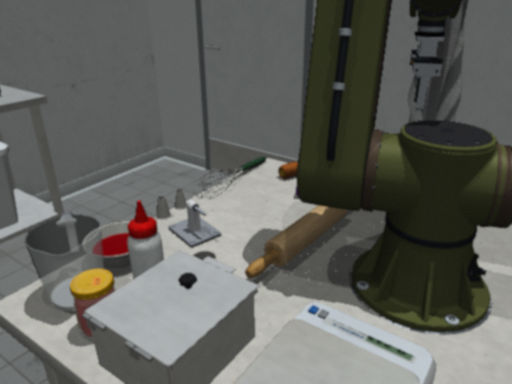

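View pics/top0.png

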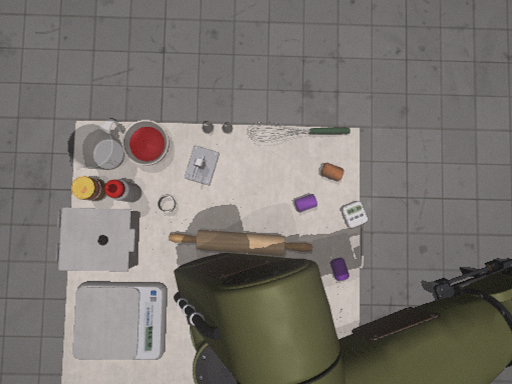

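Scene view: stand at about (193,228), whisk (235,175), brown knob (288,170). Top view: candidates are the brown knob (332,172) and the purple look-alikes at (305,203) and (340,269). The brown one fits because it is wooden and not purple. The stand is at (202,166). I'll enlarge both to confirm.

```bash
python3 - <<'E'
import cv2,numpy as np
z=np.load("pics/top0.npz");p=z['p'][:,:,::-1]
a=cv2.resize(p[140:225,280:380],None,fx=5,fy=5,interpolation=cv2.INTER_CUBIC)
b=cv2.resize(p[135:197,170:230],None,fx=6,fy=6,interpolation=cv2.INTER_CUBIC)
cv2.imwrite("pics/c1.png",a[:, :400]); cv2.imwrite("pics/c2.png",b)
K=z['K'];T=z['world_from_camera']
hsv=cv2.cvtColor(np.ascontiguousarray(p),cv2.COLOR_BGR2HSV)
m=((hsv[:,:,0]<18)&(hsv[:,:,1]>110)).astype(np.uint8); m[:140]=0;m[200:]=0;m[:,:300]=0;m[:,370:]=0
def pt(u,v,d): return T[:3,:3]@(np.linalg.inv(K)@[u,v,1]*d)+T[:3,3]
def plane(u,v,h):
    r=T[:3,:3]@(np.linalg.inv(K)@[u,v,1]); return T[:3,3]+r*(h-T[2,3])/r[2]
c=max(cv2.findContours(m,0,2)[0],key=cv2.contourArea)
print(cv2.contourArea(c),cv2.minAreaRect(c))
bx=cv2.boxPoints(cv2.minAreaRect(c)); print([plane(*q,25).round(0) for q in bx], plane(*cv2.minAreaRect(c)[0],30).round(1))
u,v=map(int,cv2.minAreaRect(c)[0]); print(pt(u,v,z['d'][v,u]))
for q in [(202,166),(200,162),(190,182),(207,186),(217,151),(196,146)]: print(q,pt(*q,z['d'][q[1],q[0]]).round(1))
for y in range(150,182,2): print(y,[int(pt(x,y,z['d'][y,x])[2]) for x in range(190,216,2)])
E
```

```text
183.0 ((332.9000244140625, 170.6999969482422), (20.124608993530273, 11.180339813232422), 26.56505012512207)
[array([ 464., -258.,   25.]), array([ 495., -272.,   25.]), array([ 469., -327.,   25.]), array([ 438., -312.,   25.])] [ 465.7 -291.    30. ]
[ 467.04300256 -287.10495782   34.74268561]
(202, 166) [464.9  93.6  68. ]
(200, 162) [474.3  97.9  80.7]
(190, 182) [425.2 137.6  -1.5]
(207, 186) [413.8  85.2   1.8]
(217, 151) [521.9  57.9   1.6]
(196, 146) [533.6 120.8  11.8]
150 [0, -1, 8, 11, 9, 10, 12, 12, 11, 13, 12, 9, 0]
152 [2, -3, 9, 9, 9, 11, 12, 13, 13, 7, 16, 10, 14]
154 [-3, 12, 10, 11, 8, 9, 12, 11, 12, 10, 13, 12, 13]
156 [3, 8, 9, 8, 14, 10, 6, 12, 7, 12, 11, 9, 11]
158 [1, 8, 10, 14, 78, 11, 35, 22, 10, 9, 7, 9, 12]
160 [6, 13, 11, 75, 81, 79, 79, 11, 6, 10, 14, 12, 9]
162 [11, 12, 10, 79, 81, 80, 80, 54, 12, 10, 15, 11, 10]
164 [11, 11, 12, 79, 81, 82, 74, 45, 11, 12, 13, 9, 8]
166 [12, 12, 12, 74, 78, 71, 67, 31, 11, 10, 11, 14, 13]
168 [15, 12, 13, 75, 77, 21, 37, 21, 9, 14, 11, 11, 11]
170 [9, 12, 11, 78, 12, 11, 11, 11, 12, 10, 15, 12, 9]
172 [11, 11, 12, 72, 9, 12, 13, 15, 13, 12, 11, 12, 5]
174 [11, 14, 72, 75, 13, 14, 9, 10, 11, 10, 12, 13, 1]
176 [11, 12, 74, 71, 11, 8, 8, 5, 12, 14, 9, 10, 2]
178 [9, 7, 73, 14, 10, 10, 12, 13, 13, 9, 12, 3, 3]
180 [3, 10, 9, 10, 11, 11, 7, 11, 8, 15, 12, 3, 0]
```

View pics/c1.png

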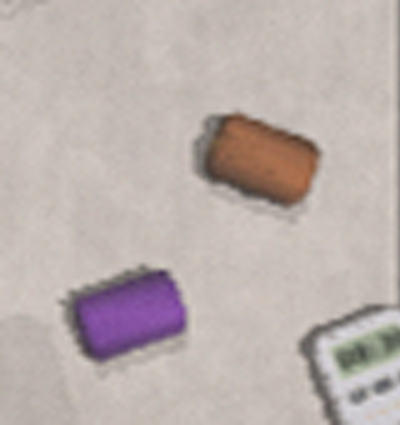

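View pics/c2.png

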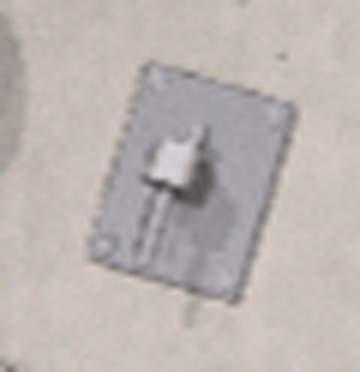

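```bash
cat > h.py <<'E'
from cell import manip,camera,calibration,order
import numpy as np,cv2
from scipy.spatial.transform import Rotation as Ro
def st():
    s=manip.read_state(); R=Ro.from_euler('xyz',s['eef_rot']).as_matrix(); return s,np.array(s['eef_pos']),R
def goal(p,R1):
    "print dp (cm, tool axes now) and rotvec deg"
    s,q,R=st(); print('clock',round(s['clock'],2),'pos',q.round(1),'gap',round(s['finger_gap'],1),'F',np.round(s['wrist_force'],1),'J',np.round(s['joints'],2)); print('axes x,y,z',R.T.round(3).tolist())
    print('dp cm tool',(R.T@(np.array(p)-q)/10).round(2),'turn deg',np.degrees(Ro.from_matrix(R.T@R1).as_rotvec()).round(1))
def Rm(x,z):
    x=np.array(x,float);x/=np.linalg.norm(x);z=np.array(z,float);z-=x*(x@z);z/=np.linalg.norm(z);return np.stack([x,np.cross(z,x),z],1)
def wray(u,v,c):
    K=c['K'];a=np.array([(u-K[0,2]),(v-K[1,2])]);r=np.hypot(*a);th=r/K[0,0];d=np.array([*(a/max(r,1e-9)*np.sin(th)),np.cos(th)]);T=c['world_from_camera'];return T[:3,3],T[:3,:3]@d
def onplane(o,d,h): return o+d*(h-o[2])/d[2]
def shot(n,f):
    c=calibration(n);p,d=camera(n);cv2.imwrite(f"pics/{f}.png",p[:,:,::-1]);np.savez(f"pics/{f}.npz",p=p,d=d,**c);return p,d,c
E
python3 - <<'E'
from h import *
z=np.load("pics/scene0.npz");p=z['p'][:,:,::-1]
a=cv2.resize(p[150:250,160:310],None,fx=5,fy=5,interpolation=cv2.INTER_CUBIC);cv2.imwrite("pics/c3.png",a)
p,d,c=shot("wrist","w0");print(c)
# grasp orientation: x down, z perpendicular to axis(.43,.90)
goal([466,-290,204],Rm([0,0,-1],[.9,-.43,0])); goal([466,-290,204],Rm([0,0,-1],[-.9,.43,0]))
E
```

```text
{'K': array([[297.31863964,   0.        , 258.16091085],
       [  0.        , 297.31863964, 189.80873031],
       [  0.        ,   0.        ,   1.        ]]), 'world_from_camera': array([[ 3.41652333e-01, -9.07975604e-01, -2.42598406e-01,
         2.57998266e+02],
       [-9.39825698e-01, -3.30391538e-01, -8.70005143e-02,
        -4.90776411e+02],
       [-1.15811598e-03,  2.57724145e-01, -9.66217845e-01,
         3.84096085e+02],
       [ 0.00000000e+00,  0.00000000e+00,  0.00000000e+00,
         1.00000000e+00]])}
clock 0.15 pos [ 187.9 -516.7  205. ] gap 94.0 F [-0.4  0.6 -0.1] J [-1.29  0.3   1.52  0.    1.32 -0.07]
axes x,y,z [[-0.0, 0.001, -1.0], [0.94, 0.342, 0.0], [0.342, -0.94, -0.001]]
dp cm tool [  0.12  33.88 -11.8 ] turn deg [-44.5  -0.   -0. ]
clock 0.15 pos [ 187.9 -516.7  205. ] gap 94.0 F [-0.4  0.6 -0.1] J [-1.29  0.3   1.52  0.    1.32 -0.07]
axes x,y,z [[-0.0, 0.001, -1.0], [0.94, 0.342, 0.0], [0.342, -0.94, -0.001]]
dp cm tool [  0.12  33.88 -11.8 ] turn deg [ 1.355e+02 -0.000e+00  1.000e-01]
```

View pics/c3.png

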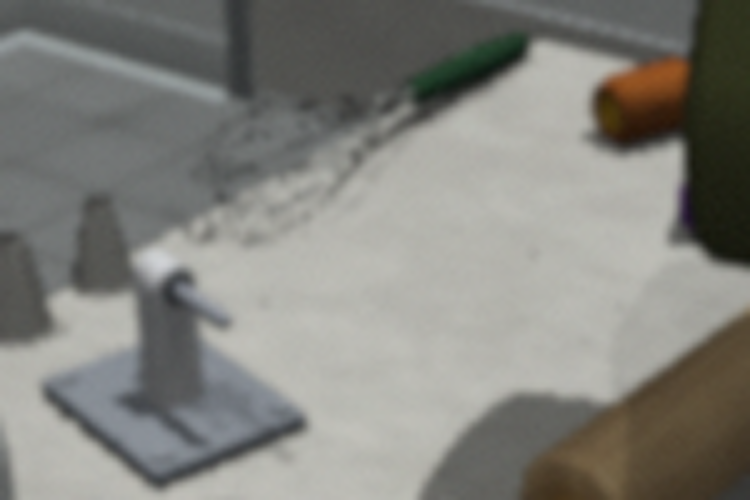

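View pics/w0.png

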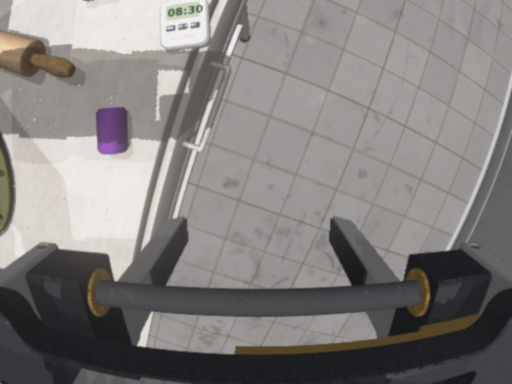

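The scene crop shows a brassy dark disc on the brown knob's +y end, at crop (608,108), so that end probably has the hole. The top crop confirms the brown knob, with its axis at about 65° yaw. Next I move closer for a wrist view.

>>> jog_arm --turn '[[-5.5,0,0],[-5.5,0,0],[-5.5,0,0],[-5.5,0,0],[-5.5,0,0],[-5.5,0,0],[-5.5,0,0],[-5.5,0,0]]' --dp '[[0,4.0,-1.4],[0,4.0,-1.0],[0,4.1,-0.6],[0,4.1,-0.2],[0,4.1,0.2],[0,4.0,0.6],[0,4.0,1.0],[0,4.0,1.4]]' --gripper '[0,0,0,0,0,0,0,0]'

```text
clock: 1.15
eef_pos: [448.0, -299.2, 203.5]
eef_rot: [2.561, 1.567, 2.126]
wrist_force: [0.2, -1.0, 0.1]
finger_gap: 94.1
```

```bash
python3 - <<'E'
from h import *
p,d,c=shot("wrist","w1")
goal([466,-290,120],Rm([0,0,-1],[.9,-.43,0]))
E
```

```text
clock 1.2 pos [ 450.8 -296.3  203.4] gap 94.1 F [ 1.6  2.6 -0.3] J [-0.65  0.28  1.55  0.    1.31 -0.22]
axes x,y,z [[-0.001, 0.004, -1.0], [0.414, 0.91, 0.003], [0.91, -0.414, -0.003]]
dp cm tool [8.34 1.18 1.15] turn deg [ 1.1 -0.2 -0.2]
```

View pics/w1.png

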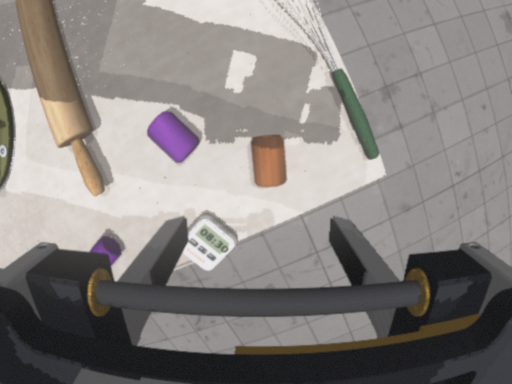

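The knob is at about (268,161), nearly aligned with the image vertical. I'll measure it here.

```bash
python3 - <<'E'
from h import *
z=np.load("pics/w1.npz");p=np.ascontiguousarray(z['p'][:,:,::-1]);c={k:z[k] for k in('K','world_from_camera')}
hsv=cv2.cvtColor(p,cv2.COLOR_BGR2HSV)
m=((hsv[:,:,0]<20)&(hsv[:,:,1]>110)).astype(np.uint8); m[:120]=0;m[200:]=0;m[:,:235]=0;m[:,310:]=0
c1=max(cv2.findContours(m,0,1)[0],key=cv2.contourArea)
print(cv2.boundingRect(c1))
# whole-silhouette: cast onto z=20 (widest height), fit rect
P=np.array([onplane(*wray(u,v,c),20)[:2] for u,v in c1[:,0]],np.float32)
r=cv2.minAreaRect(P);print(r)
v0=np.linalg.norm
dd=z['d'];print(dd[161,262:276:4])
ce=c1[:,0].mean(0)
for h in(20,30,40):print(h,onplane(*wray(*ce,c),h).round(1))
a=cv2.resize(p[120:205,220:320],None,fx=6,fy=6,interpolation=cv2.INTER_CUBIC);cv2.imwrite("pics/c4.png",a)
# left/right edges at mid rows
for v in(140,150,160,170,180):
    us=np.where(m[v])[0]; print(v,us.min(),us.max(),*[onplane(*wray(u,v,c),20)[:2].round(1) for u in(us.min()-.5,us.max()+.5)])
E
```

```text
(255, 146, 28, 40)
((462.7677001953125, -295.3053283691406), (49.184051513671875, 33.4884147644043), 65.1744613647461)
[345.52765 346.10342 345.73352 347.02536]
20 [ 463.5 -294.    20. ]
30 [ 463.9 -292.3   30. ]
40 [ 464.4 -290.5   40. ]Traceback (most recent call last):
  File "<stdin>", line 17, in <module>
    return umr_minimum(a, axis, None, out, keepdims, initial, where)
ValueError: zero-size array to reduction operation minimum which has no identity
```

View pics/c4.png

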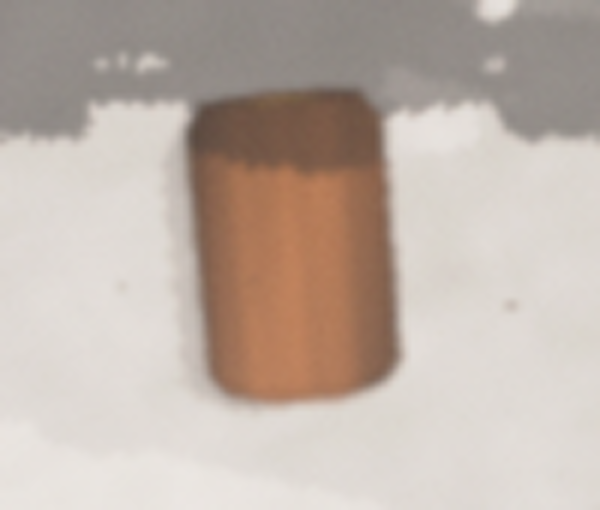

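```bash
python3 - <<'E'
from h import *
z=np.load("pics/w1.npz");c={k:z[k] for k in('K','world_from_camera')}
print(c['world_from_camera'][:3,3])
f=lambda u,v,h:onplane(*wray(220+u/6,120+v/6,c),h)[:2].round(1)
for a,h in(((188,130),20),((383,130),20),((202,280),20),((393,280),20),((209,360),20),((399,350),20),((285,90),40),((285,90),0),((300,400),40),((300,400),0)):print(a,h,f(*a,h))
E
```

```text
[ 479.62979506 -231.43776038  382.77152475]
(188, 130) 20 [ 456.1 -259.2]
(383, 130) 20 [ 492.3 -275.8]
(202, 280) 20 [ 445.6 -288.6]
(393, 280) 20 [ 481.5 -305.2]
(209, 360) 20 [ 439.7 -304.6]
(399, 350) 20 [ 476.6 -319.3]
(285, 90) 40 [ 477.6 -258.5]
(285, 90) 0 [ 477.4 -261.7]
(300, 400) 40 [ 454.8 -315.5]
(300, 400) 0 [ 451.9 -325.3]
```

Width 39.5 mm and length 61 mm agree with the sizes given. The axis yaw is 70.1° and the centre is (466.5, -287.5).

>>> jog_arm --turn '[[-2.3,0,0],[-2.3,0,0],[0,0,0],[0,0,0],[0,0,0]]' --dp '[[2.5,0.7,0.6],[2.5,0.7,0.4],[2.5,0,0],[2.5,0,0],[0,0,0]]' --gripper '[0,0,0,0,0]'

```text
clock: 1.82
eef_pos: [466.6, -285.0, 99.9]
eef_rot: [2.361, 1.565, 2.021]
wrist_force: [0.2, 0.3, 0.1]
finger_gap: 94.2
```

```bash
python3 - <<'E'
from h import *
p,d,c=shot("wrist","w2")
goal([466.5,-287.5,4],Rm([0,0,-1],[.94,-.34,0]))
E
```

```text
clock 1.88 pos [ 467.2 -285.4  101.2] gap 93.7 F [-0.2 -0.3  1. ] J [-0.62  0.4   1.64  0.    1.1  -0.28]
axes x,y,z [[-0.001, 0.004, -1.0], [0.334, 0.943, 0.003], [0.943, -0.334, -0.002]]
dp cm tool [ 9.72 -0.25  0.02] turn deg [ 0.4 -0.1 -0.2]
```

View pics/w2.png

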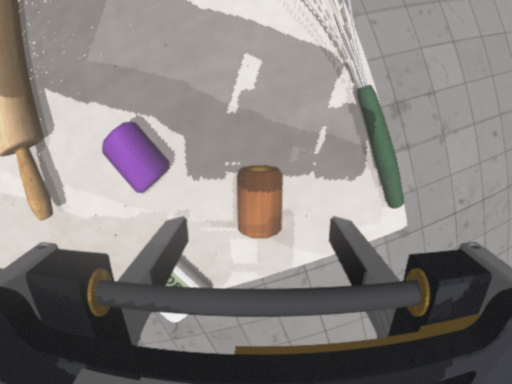

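The knob is centred between the jaws, and its brass hole rim shows at the far (+y) end at (260,168). I'll descend and grip.

>>> jog_arm --turn '[[0,0,0],[0,0,0],[0,0,0],[0,0,0],[0,0,0],[0,0,0]]' --dp '[[2.5,-0.2,0],[2.5,0,0],[2.2,0,0],[1.6,0,0],[0.7,0,0],[0,0,0]]' --gripper '[0,0,0,0,0,0]'

```text
clock: 2.62
eef_pos: [470.1, -290.0, 10.8]
eef_rot: [0.04, 1.562, -0.301]
wrist_force: [-0.0, -1.2, 0.3]
finger_gap: 93.7
```

```bash
python3 - <<'E'
from h import *
goal([466.5,-287.5,4],Rm([0,0,-1],[.94,-.34,0]))
E
```

```text
clock 2.62 pos [ 470.1 -290.    10.8] gap 93.7 F [-0.  -1.2  0.3] J [-0.62  0.54  1.68  0.    0.91 -0.28]
axes x,y,z [[0.008, -0.003, -1.0], [0.335, 0.942, 0.0], [0.942, -0.335, 0.008]]
dp cm tool [ 0.67  0.11 -0.43] turn deg [ 0.3  0.5 -0. ]
```

>>> jog_arm --turn '[[0,0.5,0],[0,0,0],[0,0,0],[0,0,0],[0,0,0],[0,0,0],[0,0,0],[0,0,0]]' --dp '[[0.6,0.1,-0.4],[0,0,0],[0,0,0],[0,0,0],[0,0,0],[0,0,0],[0,0,0],[0,0,0]]' --gripper '[0,0.3,1,1,1,1,1,1]' --grip_force 25

```text
clock: 3.62
eef_pos: [467.3, -288.1, 6.2]
eef_rot: [-0.225, 1.569, -0.566]
wrist_force: [-0.8, -1.6, -0.8]
finger_gap: 39.6
```

```bash
python3 - <<'E'
from h import *
goal([466.5,-287.5,4],Rm([0,0,-1],[.94,-.34,0]))
E
```

```text
clock 3.62 pos [ 467.3 -288.1    6.2] gap 39.6 F [-0.8 -1.6 -0.8] J [-0.62  0.54  1.69  0.    0.91 -0.28]
axes x,y,z [[0.002, -0.001, -1.0], [0.335, 0.942, -0.0], [0.942, -0.335, 0.002]]
dp cm tool [ 0.22  0.03 -0.1 ] turn deg [0.3 0.1 0. ]
```

Gripped, with a gap of 39.6 mm and the knob centre 14 mm behind the TCP. Next I lift and carry it to the stand, turning so the hole end faces the post.

>>> jog_arm --turn '[[0,0,0],[0,0,0],[0,0,0],[0,0,0],[5.4,0,0],[5.4,0,0],[5.4,0,0],[5.4,0,0]]' --dp '[[-3,0,0],[-5,0,0],[-5,0,0],[-4,0,0],[0,2.2,-1.6],[0,2.1,-1.8],[0,1.9,-2.0],[0,1.7,-2.1]]' --gripper '[1,1,1,1,1,1,1,1]'

```text
clock: 4.62
eef_pos: [436.0, -180.4, 181.1]
eef_rot: [0.885, 1.57, 0.153]
wrist_force: [1.0, -0.1, -0.0]
finger_gap: 39.8
```

>>> jog_arm --turn '[[5.4,0,0],[5.4,0,0],[5.4,0,0],[5.4,0,0],[5.4,0,0],[5.4,0,0],[5.4,0,0],[5.4,0,0]]' --dp '[[0,1.5,-2.3],[0,1.3,-2.4],[0,1.05,-2.5],[0,0.8,-2.6],[0,0.55,-2.7],[0,0.3,-2.7],[0,0,-2.7],[0,-0.2,-2.7]]' --gripper '[1,1,1,1,1,1,1,1]'

```text
clock: 5.62
eef_pos: [379.7, 37.7, 181.2]
eef_rot: [1.688, 1.57, 0.176]
wrist_force: [0.3, 0.3, -0.2]
finger_gap: 39.9
```

```bash
python3 - <<'E'
from h import *
goal([350,135,160],Rm([0,0,-1],[-.27,-.96,0]))
z=np.load("pics/top0.npz");T=z['world_from_camera'];K=z['K']
def plane(u,v,h):
    r=T[:3,:3]@(np.linalg.inv(K)@[u,v,1]); return (T[:3,3]+r*(h-T[2,3])/r[2])[:2].round(1)
# crop c2 coords ->/6+ (170,135); corners of base (z=10)
for a,h in(((148,62),10),((298,103),10),((238,303),10),((90,258),10),((180,163),81),((148,258),74),((165,200),74)):print(a,plane(170+a[0]/6,135+a[1]/6,h))
E
```

```text
clock 5.62 pos [379.7  37.7 181.2] gap 39.9 F [ 0.3  0.3 -0.2] J [ 0.   -0.06  1.99  0.    1.22  1.51]
axes x,y,z [[0.001, 0.0, -1.0], [0.998, 0.059, 0.001], [0.059, -0.998, -0.0]]
dp cm tool [ 2.12 -2.4  -9.89] turn deg [19.1 -0.  -0.1]
(148, 62) [535.9 125.2]
(298, 103) [516.9  49. ]
(238, 303) [414.8  76.3]
(90, 258) [435.8 151.1]
(180, 163) [473.8  97.9]
(148, 258) [429.3 112.5]
(165, 200) [457.1 105.4]
```

>>> jog_arm --turn '[[4.5,0,0],[4.5,0,0],[4.5,0,0],[4.7,0,0],[0,0,0]]' --dp '[[0,-0.45,-2.4],[0,-0.65,-2.35],[0,-0.8,-2.3],[0,-1.0,-2.2],[0,0,0]]' --gripper '[1,1,1,1,1]'

```text
clock: 6.25
eef_pos: [354.7, 136.2, 181.3]
eef_rot: [2.045, 1.569, 0.206]
wrist_force: [-0.2, -0.1, -1.1]
finger_gap: 39.8
```

```bash
python3 - <<'E'
from h import *
p,d,c=shot("wrist","w3")
goal([356,132,56],Rm([0,0,-1],[-.256,-.967,0]))
E
```

```text
clock 6.3 pos [354.9 135.6 181.3] gap 39.9 F [-0.8 -0.3 -0.5] J [ 0.27 -0.07  1.99 -0.    1.22  2.11]
axes x,y,z [[0.002, 0.0, -1.0], [0.965, -0.264, 0.002], [-0.264, -0.965, -0.001]]
dp cm tool [12.53  0.18  0.33] turn deg [-0.5 -0.  -0.1]
```

View pics/w3.png

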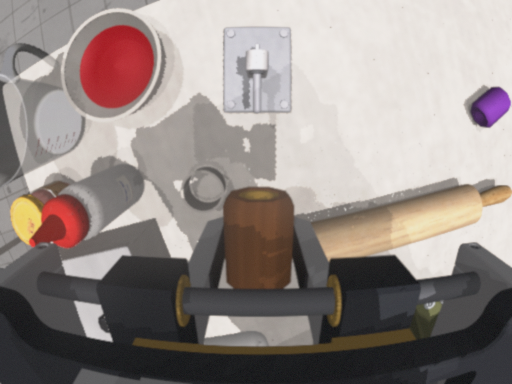

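The wrist view shows the stand at (257,70) with its stem ending near (257,110), and the held knob with its brass hole facing the stand at (258,193). The ring cutter at (207,187) and the rolling pin at (400,225) are near the path. I'll zoom in and measure.

```bash
python3 - <<'E'
from h import *
z=np.load("pics/w3.npz");p=np.ascontiguousarray(z['p'][:,:,::-1])
cv2.imwrite("pics/c5.png",cv2.resize(p[20:120,215:300],None,fx=6,fy=6,interpolation=cv2.INTER_CUBIC))
cv2.imwrite("pics/c6.png",cv2.resize(p[170:310,180:340],None,fx=4,fy=4,interpolation=cv2.INTER_CUBIC))
t=np.load("pics/top0.npz");T=t['world_from_camera'];K=t['K'];d=t['d']
for (u,v) in((167,203),(197,240),(200,240),(240,242),(172,237),(182,238)):
    q=T[:3,:3]@(np.linalg.inv(K)@[u,v,1]*d[v,u])+T[:3,3];print(u,v,q.round(0))
E
```

```text
167 203 [360. 204.   3.]
197 240 [254. 103.  57.]
200 240 [254.  94.  60.]
240 242 [251. -20.  59.]
172 237 [260. 177.  45.]
182 238 [258. 148.  44.]
```

View pics/c5.png

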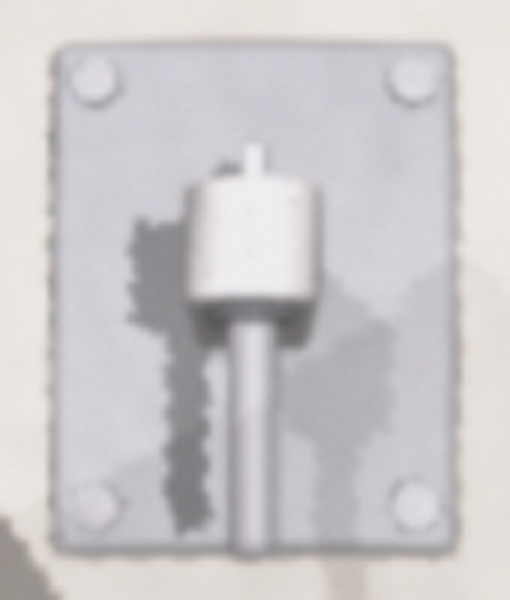

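View pics/c6.png

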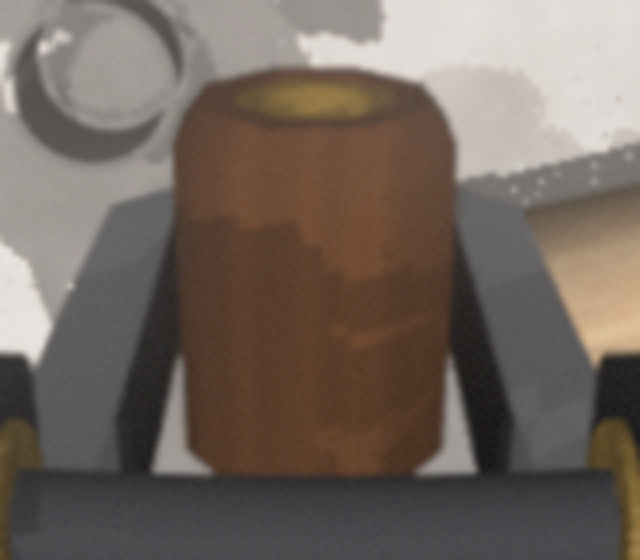

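```bash
python3 - <<'E'
from h import *
z=np.load("pics/w3.npz");c={k:z[k] for k in('K','world_from_camera')}
f=lambda u,v,h:onplane(*wray(u,v,c),h).round(1)
tip=f(257,112.3,71);face=f(257,73.3,70);print(tip,face,np.linalg.norm(tip-face),np.degrees(np.arctan2(*(tip-face)[[1,0]])))
for a in((55,45),(455,45),(455,550),(55,550)):print(f(215+a[0]/6,20+a[1]/6,10))
P=np.array([354.9,135.6,181.3]);R=Rm([0.002,0,-1],[-.264,-.965,0])
m=f(258.75,194.5,195.);print('mouth',m,'tool',R.T@(m-P),'expect',[-14,30,0])
E
```

```text
[427.1 118.   71. ] [464.1 107.9  70. ] 38.36678250778921 164.73177912943382
[537.5 128.   10. ]
[516.7  52.5  10. ]
[417.8  79.8  10. ]
[438.5 155.   10. ]
mouth [381.2 129.  195. ] tool [-13.64737271  27.13579733  -0.58113833] expect [-14, 30, 0]
```

>>> jog_arm --turn '[[0,0,0],[0,0,0],[0,0,0],[0,0,0],[0,0,0],[0,0,0]]' --dp '[[3,0,0],[3,0,0],[3,0,0],[2.5,0,0],[1,1.0,0],[0,0,0]]' --gripper '[1,1,1,1,1,1]'

```text
clock: 7.05
eef_pos: [366.7, 128.5, 53.2]
eef_rot: [1.833, 1.567, 0.001]
wrist_force: [-0.6, -0.1, 0.0]
finger_gap: 40.2
```

```bash
python3 - <<'E'
from h import *
p,d,c=shot("wrist","w4")
goal([371.9,130.5,56.2],Rm([0,0,-1],[-.263,-.965,0]))
p=np.ascontiguousarray(p[:,:,::-1])
cv2.imwrite("pics/c7.png",cv2.resize(p[70:270,180:340],None,fx=3,fy=3,interpolation=cv2.INTER_CUBIC))
E
```

```text
clock 7.1 pos [366.5 128.6  53.5] gap 39.8 F [-0.5 -0.2 -1.3] J [ 0.24  0.16  2.1  -0.    0.88  2.08]
axes x,y,z [[0.004, 0.0, -1.0], [0.966, -0.258, 0.004], [-0.258, -0.966, -0.001]]
dp cm tool [-0.26  0.47 -0.32] turn deg [ 0.3 -0.1 -0.2]
```

View pics/c7.png

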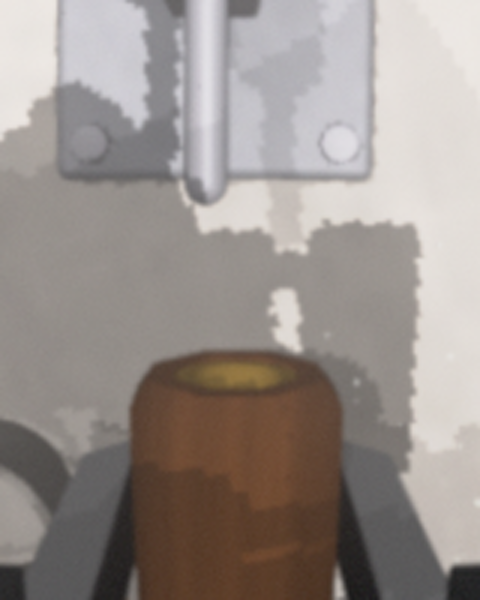

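Close view: the stem tip is at crop (207,200) and the hole centre at (235,375), so the knob needs a small shift to the left (tool -z). I'll compare both points in the same image.

```bash
python3 - <<'E'
from h import *
z=np.load("pics/w4.npz");c={k:z[k] for k in('K','world_from_camera')}
f=lambda u,v,h:onplane(*wray(u,v,c),h)
P=np.array([366.5,128.6,53.5]);R=Rm([0.004,0,-1],[-.258,-.966,0])
for n,a,h in(('tip',(207,200),70),('stem',(207,50),70),('mouth',(235,375),67.3)):
    q=f(180+a[0]/3,70+a[1]/3,h);print(n,q.round(1),'tool',(R.T@(q-P)).round(1))
# depth check of heights: stem top should be 74
d=z['d']; T=c['world_from_camera']
for a in((207,120),(207,150),(235,430)):
    u,v=int(180+a[0]/3),int(70+a[1]/3); o,r=wray(u,v,c); k=d[v,u]/(T[:3,2]@r); print(a,(o+r*k).round(1))
E
```

```text
tip [427. 118.  70.] tool [-16.3  61.3  -5.4]
stem [453.5 110.8  70. ] tool [-16.2  88.7  -5.3]
mouth [393.  121.8  67.3] tool [-13.7  27.5  -0.3]
(207, 120) [441.1 114.1  72.7]
(207, 150) [435.9 115.4  74.2]
(235, 430) [389.5 122.9  88.1]
```

>>> jog_arm --turn '[[0,0,0],[0,0,0],[0,0,0]]' --dp '[[-0.25,0.8,-0.5],[0,0.5,0],[0,0,0]]' --gripper '[1,1,1]'

```text
clock: 7.48
eef_pos: [382.0, 130.1, 57.7]
eef_rot: [1.93, 1.564, 0.099]
wrist_force: [0.1, 0.3, -0.3]
finger_gap: 39.7
```

```bash
python3 - <<'E'
from h import *
p,d,c=shot("wrist","w5")
goal([371.9,130.5,56.2],Rm([0,0,-1],[-.263,-.965,0]))
p=np.ascontiguousarray(p[:,:,::-1])
cv2.imwrite("pics/c8.png",cv2.resize(p[70:270,180:340],None,fx=3,fy=3,interpolation=cv2.INTER_CUBIC))
shot("scene","s5");
E
```

```text
clock 7.53 pos [381.8 130.1  57.7] gap 40.1 F [-0.8 -0.1  0.9] J [ 0.24  0.18  2.06 -0.    0.89  2.07]
axes x,y,z [[0.007, 0.001, -1.0], [0.966, -0.257, 0.006], [-0.257, -0.966, -0.002]]
dp cm tool [ 0.14 -0.97  0.22] turn deg [ 0.3 -0.1 -0.3]
```

View pics/c8.png

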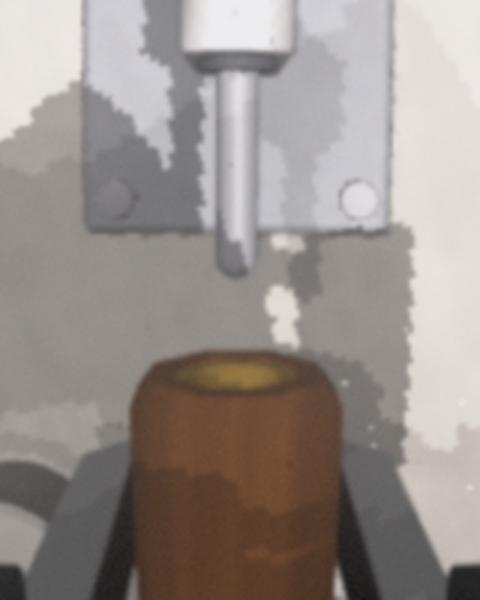

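View pics/s5.png

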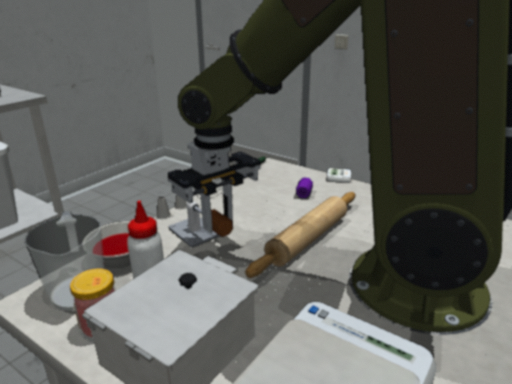

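Laterally aligned, with the stem and hole both at crop column 236. I'm advancing gently.

>>> jog_arm --turn '[[0,0,0.3],[0,0,0],[0,0,0],[0,0,0]]' --dp '[[0.15,0.7,0],[0,0.7,0],[0,0.7,0],[0,0,0]]' --gripper '[1,1,1,1]'

```text
clock: 8.07
eef_pos: [403.3, 124.3, 56.2]
eef_rot: [1.757, 1.559, -0.074]
wrist_force: [-0.0, 0.8, -1.2]
finger_gap: 39.7
```

```bash
python3 - <<'E'
from h import *
p,d,c=shot("wrist","w6")
goal([427,118,56.2],Rm([0,0,-1],[-.263,-.965,0]))
p=np.ascontiguousarray(p[:,:,::-1])
cv2.imwrite("pics/c9.png",cv2.resize(p[70:270,180:340],None,fx=3,fy=3,interpolation=cv2.INTER_CUBIC))
E
```

```text
clock 8.12 pos [403.  124.4  56.1] gap 40.0 F [-0.2 -0.2 -0.8] J [ 0.21  0.22  2.02 -0.    0.89  2.05]
axes x,y,z [[0.011, -0.001, -1.0], [0.966, -0.257, 0.011], [-0.257, -0.966, -0.002]]
dp cm tool [ 0.02  2.48 -0.  ] turn deg [ 0.3 -0.1 -0.6]
```

View pics/c9.png

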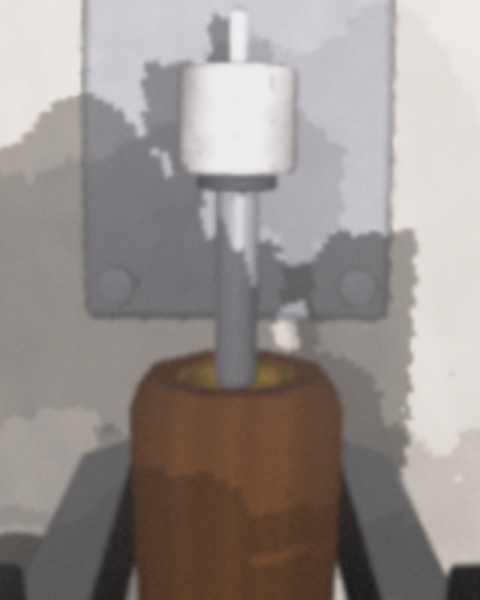

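The stem is entering the centre of the hole with no contact force. Continuing.

>>> jog_arm --turn '[[0,0,-0.6],[0,0,0],[0,0,0]]' --dp '[[0,0.6,0],[0,0.6,0],[0,0.4,0]]' --gripper '[1,1,1]'

```text
clock: 8.5
eef_pos: [419.3, 120.0, 56.2]
eef_rot: [-3.117, 1.569, 1.335]
wrist_force: [-0.4, 1.3, 0.1]
finger_gap: 40.0
```

```bash
python3 - <<'E'
from h import *
goal([427,118,56.2],Rm([0,0,-1],[-.263,-.965,0]))
E
```

```text
clock 8.5 pos [419.3 120.   56.2] gap 40.0 F [-0.4  1.3  0.1] J [0.19 0.25 1.98 0.   0.91 2.02]
axes x,y,z [[0.0, 0.002, -1.0], [0.966, -0.257, -0.0], [-0.257, -0.966, -0.002]]
dp cm tool [0.  0.8 0. ] turn deg [ 0.4 -0.1  0. ]
```

>>> jog_arm --turn '[[0,0,0],[0,0,0],[0,0,0]]' --dp '[[0,0.3,0],[0,0.2,0],[0,0,0]]' --gripper '[1,1,1]'

```text
clock: 8.88
eef_pos: [424.6, 118.6, 56.1]
eef_rot: [-3.063, 1.569, 1.39]
wrist_force: [-0.6, -0.5, -1.3]
finger_gap: 39.7
```

>>> jog_arm --turn '[[0,0,0],[0,0,0]]' --dp '[[0,0.2,0],[0,0,0]]' --gripper '[1,1]'

```text
clock: 9.12
eef_pos: [426.3, 118.1, 56.1]
eef_rot: [-2.782, 1.569, 1.671]
wrist_force: [-1.4, 1.2, -1.0]
finger_gap: 39.4
```

```bash
python3 - <<'E'
from h import *
p,d,c=shot("wrist","w7")
goal([427,118,56.2],Rm([0,0,-1],[-.263,-.965,0]))
p=np.ascontiguousarray(p[:,:,::-1])
cv2.imwrite("pics/c10.png",cv2.resize(p[70:270,180:340],None,fx=3,fy=3,interpolation=cv2.INTER_CUBIC))
E
```

```text
clock 9.18 pos [426.3 118.1  56.1] gap 39.4 F [-0.7 -0.  -1.1] J [0.19 0.26 1.96 0.   0.92 2.02]
axes x,y,z [[-0.0, 0.002, -1.0], [0.966, -0.257, -0.001], [-0.257, -0.966, -0.002]]
dp cm tool [-0.01  0.07 -0.01] turn deg [ 0.4 -0.1  0. ]
```

View pics/c10.png

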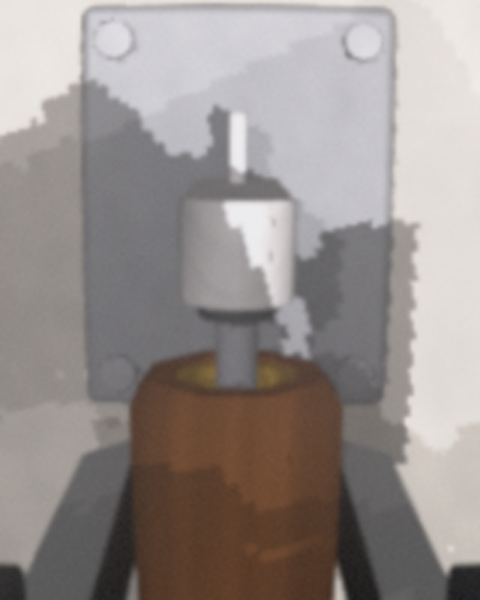

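>>> jog_arm --turn '[[0,0,0],[0,0,0]]' --dp '[[0,0.2,0],[0,0,0]]' --gripper '[1,1]'

```text
clock: 9.43
eef_pos: [428.1, 117.6, 56.0]
eef_rot: [-2.521, 1.569, 1.932]
wrist_force: [-1.1, -0.4, -0.3]
finger_gap: 39.7
```

>>> jog_arm --turn '[[0,0,0],[0,0,0]]' --dp '[[0,0.2,0],[0,0,0]]' --gripper '[1,1]'

```text
clock: 9.68
eef_pos: [429.9, 117.1, 56.0]
eef_rot: [-2.306, 1.568, 2.147]
wrist_force: [-2.9, 1.4, 0.6]
finger_gap: 39.8
```

```bash
python3 - <<'E'
from h import *
p,d,c=shot("wrist","w8")
goal([427,118,56.2],Rm([0,0,-1],[-.263,-.965,0]))
for i in range(4):
    camera("wrist"); print(manip.read_state()['wrist_force'].round(2))
p=np.ascontiguousarray(p[:,:,::-1])
cv2.imwrite("pics/c11.png",cv2.resize(p[70:270,180:340],None,fx=3,fy=3,interpolation=cv2.INTER_CUBIC))
E
```

```text
clock 9.72 pos [429.9 117.1  56. ] gap 39.7 F [-2.5  0.9  1.3] J [0.18 0.27 1.95 0.   0.92 2.01]
axes x,y,z [[-0.001, 0.002, -1.0], [0.966, -0.257, -0.002], [-0.257, -0.966, -0.002]]
dp cm tool [-0.02 -0.3  -0.01] turn deg [ 0.4 -0.1  0.1]
[-2.38  0.69  0.09]
[-2.06  0.92  0.43]
[-2.62 -0.53  0.34]
[-2.93  1.21  1.39]
```

View pics/c11.png

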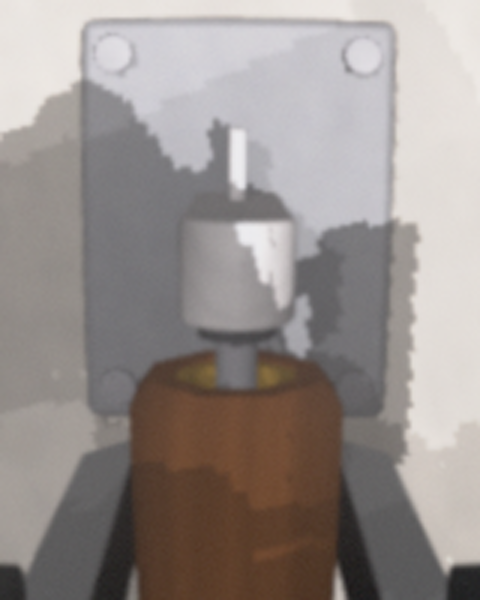

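Contact: steady force of about 2.6 N, which means roughly 3 mm of give. The knob hasn't slipped in the fingers. I'll add about 3 mm for margin.

>>> jog_arm --turn '[[0,0,0],[0,0,0]]' --dp '[[0,0.2,0],[0,0.1,0]]' --gripper '[1,1]'

```text
clock: 10.18
eef_pos: [432.7, 116.4, 56.0]
eef_rot: [-2.209, 1.568, 2.244]
wrist_force: [-3.3, 1.7, 1.0]
finger_gap: 39.9
```

```bash
python3 - <<'E'
from h import *
F=[]
for i in range(6):
    camera("wrist"); F.append(manip.read_state()['wrist_force'])
F=np.array(F);print(F.mean(0).round(2),'along',(F.mean(0)@[-.966,.257,0]).round(2))
goal([427,118,56.2],Rm([0,0,-1],[-.263,-.965,0]))
E
```

```text
[-3.6   1.06  1.08] along 3.75
clock 10.47 pos [432.6 116.4  56. ] gap 39.8 F [-3.   1.   0.9] J [0.18 0.27 1.95 0.   0.92 2.01]
axes x,y,z [[-0.001, 0.002, -1.0], [0.967, -0.257, -0.002], [-0.257, -0.967, -0.002]]
dp cm tool [-0.02 -0.59 -0.01] turn deg [ 0.4 -0.1  0.1]
```

Force is 3.75 N, up 1.1 N over 2.9 mm. That matches the spring at about 6.5 mm, held for 0.3 s. Now I draw the knob off and lift.

>>> jog_arm --turn '[[0,0,0],[0,0,0],[0,0,0],[0,0,0],[0,0,0],[0,0,0],[0,0,0],[0,0,0]]' --dp '[[0,-0.7,0],[0,-0.9,0],[0,-0.9,0],[0,-0.9,0],[0,-0.9,0],[0,-0.9,0],[0,-0.9,0],[0,0,0]]' --gripper '[1,1,1,1,1,1,1,1]'

```text
clock: 11.48
eef_pos: [370.0, 133.2, 56.4]
eef_rot: [2.821, 1.568, 0.991]
wrist_force: [-0.1, -0.3, 0.1]
finger_gap: 39.8
```

```bash
python3 - <<'E'
from h import *
goal([370,134,260],Rm([0,0,-1],[-.263,-.965,0]))
E
```

```text
clock 11.47 pos [370.  133.2  56.4] gap 39.8 F [-0.1 -0.3  0.1] J [0.25 0.16 2.09 0.   0.89 2.08]
axes x,y,z [[0.001, 0.002, -1.0], [0.967, -0.256, 0.001], [-0.256, -0.967, -0.002]]
dp cm tool [-20.36  -0.    -0.13] turn deg [ 0.4 -0.1 -0. ]
```

>>> jog_arm --turn '[[0,0,0],[0,0,0],[0,0,0],[0,0,0],[-7.5,0,0],[-7.5,0,0],[-7.5,0,0],[-7.5,0,0]]' --dp '[[-3,0,0],[-5,0,0],[-5,0,0],[-5,0,0],[-4,0,0],[-4,0,0],[-3,0,0],[-2,0,0]]' --gripper '[1,1,1,1,1,1,1,1]'

```text
clock: 12.48
eef_pos: [369.4, 132.0, 376.3]
eef_rot: [2.56, 1.569, 1.268]
wrist_force: [0.6, 0.0, -0.7]
finger_gap: 40.0
```

```bash
python3 - <<'E'
from h import *
goal([370,134,360],Rm([0,0,-1],[.25,-.967,0]))
s,P,R=st()
D=[([-1.289,.3004,1.5216],[187.9,-516.6,204.9]),([-.62,.4,1.64],[467.2,-285.4,101.2]),([-.62,.54,1.69],[467.3,-288.1,6.2]),([0,-.06,1.99],[379.7,37.7,181.2]),([.24,.16,2.10],[366.5,128.6,53.5]),([.18,.27,1.95],[432.6,116.4,56]),(s['joints'][:3],P)]
A=[];b=[]
for j,p in D:
    r=p[0]*np.cos(j[0])+p[1]*np.sin(j[0])
    print(np.round(j,3),'radial',round(r,1),'lat',round(-p[0]*np.sin(j[0])+p[1]*np.cos(j[0]),1),round(p[2]))
    A.append([np.sin(j[1]),np.sin(j[1]+j[2]),1,0]);b.append(r);A.append([np.cos(j[1]),np.cos(j[1]+j[2]),0,1]);b.append(p[2])
x,res,_,_=np.linalg.lstsq(np.array(A),np.array(b),rcond=None);print(x,res)
E
```

```text
clock 12.47 pos [369.4 132.  376.3] gap 40.0 F [ 0.6  0.  -0.7] J [ 0.25 -0.14  1.61  0.    1.67  1.54]
axes x,y,z [[0.001, 0.002, -1.0], [0.961, 0.276, 0.001], [0.276, -0.961, -0.001]]
dp cm tool [ 1.63  0.11 -0.17] turn deg [ 1.5 -0.1 -0.1]
[-1.289  0.3    1.522] radial 548.5 lat 36.8 205
[-0.62  0.4   1.64] radial 546.1 lat 39.2 101
[-0.62  0.54  1.69] radial 547.7 lat 37.0 6
[ 0.   -0.06  1.99] radial 379.7 lat 37.7 181
[0.24 0.16 2.1 ] radial 386.6 lat 37.8 54
[0.18 0.27 1.95] radial 446.4 lat 37.1 56
[ 0.249 -0.14   1.607] radial 390.5 lat 37.0 376
[394.91536599 445.99471323  -8.67357258 -58.08808025] [462.81029012]
```

>>> jog_arm --turn '[[0,0,7.5],[0,0,7.5],[0,0,7.5],[0,0,7.5],[0,0,7.5],[0,0,7.5]]' --dp '[[-1.0,3.1,0],[-1.2,3.2,0],[-1.3,3.3,0],[-1.5,3.4,0],[-1.6,3.6,0],[-1.7,3.8,0]]' --gripper '[1,1,1,1,1,1]'

```text
clock: 13.22
eef_pos: [524.9, 176.0, 525.7]
eef_rot: [1.572, 0.761, 0.281]
wrist_force: [0.7, 0.0, -0.5]
finger_gap: 39.6
```

```bash
python3 - <<'E'
from h import *
goal([540,180,800],Rm([.967,.255,0],[.255,-.967,0]))
E
```

```text
clock 13.22 pos [524.9 176.  525.7] gap 39.6 F [ 0.7  0.  -0.5] J [ 0.24 -0.21  1.52  0.03  1.02  1.53]
axes x,y,z [[0.696, 0.201, -0.689], [0.662, 0.191, 0.724], [0.277, -0.961, -0.001]]
dp cm tool [-1.778e+01  2.095e+01  2.000e-02] turn deg [ 0.5 -1.3 43.6]
```

>>> jog_arm --turn '[[0,0,7.3],[0,0,7.3],[0,0,7.3],[0,0,7.3]]' --dp '[[-2.2,4.2,0],[-2.3,4.3,0],[-2.3,4.5,0],[-2.3,4.6,0]]' --gripper '[1,1,1,1]'

```text
clock: 13.72
eef_pos: [541.5, 180.2, 726.6]
eef_rot: [1.571, 0.236, 0.28]
wrist_force: [0.4, 0.5, -0.8]
finger_gap: 40.1
```

```bash
python3 - <<'E'
from h import *
goal([540,180,800],Rm([.967,.255,0],[.255,-.967,0]))
E
```

```text
clock 13.72 pos [541.5 180.2 726.6] gap 40.1 F [ 0.4  0.5 -0.8] J [ 0.24 -0.27  1.39  0.07  0.69  1.51]
axes x,y,z [[0.934, 0.269, -0.234], [0.225, 0.064, 0.972], [0.276, -0.961, -0.0]]
dp cm tool [-1.87  7.1  -0.03] turn deg [ 0.1 -1.3 13.5]
```

>>> jog_arm --turn '[[0,0,6],[0,0,4.5],[0,0,2.5],[0,0,0],[0,0,0],[0,0,0]]' --dp '[[-1.0,3.0,0],[-0.8,2.5,0],[0,1.0,0],[0,0,0],[0,0,0],[0,0,0]]' --gripper '[1,1,1,1,1,1]'

```text
clock: 14.48
eef_pos: [533.2, 177.3, 798.8]
eef_rot: [1.57, -0.001, 0.279]
wrist_force: [-0.2, 0.6, 0.0]
finger_gap: 40.0
```

```bash
python3 - <<'E'
from h import *
shot("wrist","w9");shot("scene","s9");shot("top","t9")
goal([540,180,800],Rm([.967,.255,0],[.255,-.967,0])); print(manip.read_state()['qd'].round(3))
E
```

```text
clock 14.62 pos [533.2 177.3 799. ] gap 39.6 F [ 0.5  0.  -0.8] J [ 0.23 -0.3   1.39  0.1   0.49  1.48]
axes x,y,z [[0.961, 0.276, 0.001], [-0.001, -0.0, 1.0], [0.276, -0.961, 0.0]]
dp cm tool [ 0.73  0.1  -0.07] turn deg [ 0.  -1.2 -0.1]
[ 0.001 -0.002  0.002  0.001 -0.002 -0.   ]
```

View pics/w9.png

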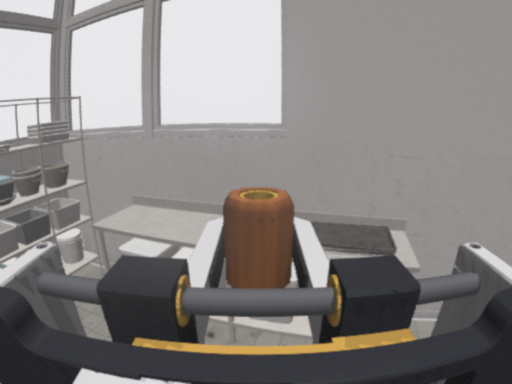

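View pics/s9.png

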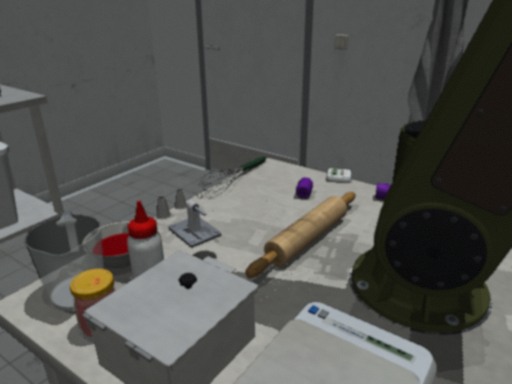

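View pics/t9.png

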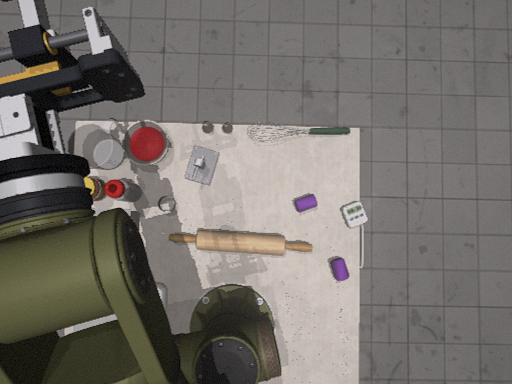

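The wrist view shows the knob unmoved in the jaws at (258,235), with its brass hole on the upward side (tool y = world +z). In the top and scene views the nozzles, whisk, ring cutter and stand are where they started. The arm is still, so I'm handing in.

```bash
python3 - <<'E'
from cell import order
print(order.sign_off())
E
```

```text
the job is handed in; nothing more can be done
None
```

I picked up the brown knob, seated it on the stem, drew it off, and handed the job in with the hole facing up in the gripper. The sign-off reported no verdict.

- **Fit:** I slid the knob onto the stem until it bottomed. The steady force rose from about 2.6 N to 3.75 N over the last 3 mm. That points to roughly 6.5 mm of give, held for about 0.3 s. I worked that out from force and travel because the stem joint cannot be read directly.
- **Final pose:** the hole is vertical to within about 0.1° going by the tool axes, at about 0.8 m height. The arm was still and the grip gap was 39.6–40 mm. The wrist camera showed the brass mouth upward and no slip in the jaws.
- **Bystanders:** by eye, the last top and scene views show the whisk, nozzles, ring cutter and both purple look-alikes where they started. I did not measure their positions again.
- **Disagreement:** the top and wrist cameras placed the stand about 3–4 mm apart. I aligned on the close wrist view, and the stem entered the hole centred.
- **Time:** the job took about 14.6 s of the 64 s allowed.

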